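# Lock the distributor cover's quarter-turn and hold its free end down

## Task

The service cover of the site power distributor is lying loose on its sprung seal. Turn the red wing of its quarter-turn fastener clockwise until the slot lines up with the two black marks on the cover, then press the other end of the cover (the end with the two empty screw holes) down against the frame until it is flush with the box face. Finish while still holding it pressed there, so that I can drive the screws, and leave the driver, the screw dish and the post base where they are.

Things in the scene. Friction and masses are not known exactly. Their poses are not given: they have to be found in the camera images.
- box: Fixed grey box, 220 x 320 x 115 mm (x, y, z); origin at the centre of its underside, z up. In its top face (115 mm up) a recess 134 x 234 mm, 10 mm deep, takes the cover; the recess floor is the frame. A black seal strip at each end stands 6 mm proud of the frame and pushes up 1.5 N per mm. Sockets on its +x side (31 mm out) and glands on its -x side (24 mm out) stay under 85 mm high.
- cover: Loose white cover plate, 130 x 230 x 10 mm (x, y, z), 0.4 to 0.6 kg, in the recess with 2 mm play all round, axes as the box; origin at the centre of its underside, at first about 109 mm up on the seal, 105 mm when landed on the frame (its top then flush with the box face). Fastener at its +y end; two empty screw holes at its free -y end.
- fastener (a joint): Fastener angle (rad), about the cover's upright axis 83 mm along +y from its centre; grows clockwise seen from above. 0 open: wing and slot across the cover (along x). pi/2 locked: wing and slot along y, in line with the black marks. Stops at 1.66. Starts at 0.1 to 0.4, stays where left, takes under 0.2 N m. Its cam draws this end of the cover down 3 to 4 mm as it turns.
- wing (a point): Centre of the red wing, on the turning axis, 14.5 mm above the cover's top; x along the wing, z up; turns with the fastener. The wing is a bar 34 mm long, 10 mm thick, 20 mm high (its top 24.5 mm above the cover), black slot along its top, on a round red foot 34 mm across and 5 mm high. Grasp from above across the 10 mm.
- press_spot (a point): Point on the cover's top face between the two empty screw holes, where to press: on the centre line, 90 mm along -y from the cover's centre. Axes as the cover. About 8 N lands this end on the frame, 4 to 5 mm lower than at first; beyond that it is rigid.
- free_edge (a point): Middle of the top edge of the cover's free end (115 mm along -y from its centre). Axes as the cover. 115 mm above the box's underside when landed flush, 4 to 5 mm higher when the seal holds it up.
- dish: Bystander: round steel dish with two screws, 84 mm across, 18 mm high; origin at the centre of its underside.
- driver: Bystander: blue and black cordless driver lying on its side, nose to its +x, battery to its +y, about 180 x 195 x 60 mm; origin under its motor.
- post_base: Bystander: galvanised adjustable post base, plate 100 x 100 mm, 135 mm high; origin at the centre of its underside.

How it is judged (in metres and radians):
On the way, in this order (a step that is already met when the one before it is completed fails the run):
1. the fastener is turned until its slot is in line with the marks, the free end still standing up on the seal (value of joint fastener above 1.435 rad and z of free_edge in the frame of box above 0.1175 m), for 0.2 s.
2. the free end of the cover is pressed down flush by the robot (value of joint fastener above 1.435 rad and z of free_edge in the frame of box below 0.1168 m and contact force between any of the fingers, the arm and cover above 3 N), for 0.5 s.
At the end, for the whole second after the job is handed in: The fastener stands at its locked position (slot within 8 degrees of the marks), the cover lies in its recess with its free end within 1.8 mm of flush, and the robot is still pressing on the cover with more than 3 N and keeps it still (all of step 2 and z of cover in the frame of box below 0.107 m and horizontal distance between cover and box below 0.005 m and linear speed of cover below 0.01 m/s); the arm keeps its last pose, push and grip.
It fails at once if the screw dish is pushed away (distance of dish from where it was at the start of the episode above 0.025 m).
It fails at once if the driver is pushed away (distance of driver from where it was at the start of the episode above 0.025 m).
It fails at once if the post base is pushed away (distance of post_base from where it was at the start of the episode above 0.025 m).
It also fails if it takes over 43 s, if anything falls off the work surface, if the arm or the gripper's body presses on something with over 40 N, if the wrist force passes 120 N, or if a joint passes its speed limit or range.

## Robot

A 6-joint arm with a two-finger parallel gripper is mounted at the origin on the work surface. World frame = base frame: x ahead of the robot, y to its left, z up, the work surface at z = 0. Lengths are in m, angles in degrees, forces in N, time in s.
With the tool pointing down it reaches from about 0.3 to 0.85 m from the base axis. Payload 5.4 kg.
Tool frame: the origin (TCP) lies at the very end of the fingers, on their centre line; the grasp point (between the pads) lies 19 mm behind it (arm.pinch_z is the z of the grasp point in the tool frame, in m); z points along the fingers, x is the direction in which the jaws open and shut, and the axes are right-handed (so a half turn about z gives the same grasp; the last joint's range is limited). The gripper opens to 85 mm and grips with 20 to 120 N. Pads are 22 mm wide; open, the fingers measure 114 mm over their backs; the gripper's body (76 mm by 85 mm) begins 54 mm behind the grasp point. The pads swing forward as they close: fully open they stand 13 mm farther back than shut.
Start: joints at [-85.376, 9.076, 91.501, -0, 79.423, -12.038], TCP at [0.165, -0.551, 0.231] pointing down, gripper open.
Joint ranges: [-166.64, 166.64], [-54.1, 131.32], [10.49, 154.53], [-73.88, 253.88], [9.74, 151.15], [-171.62, 171.62]. Speed limits (degrees/s): [147.25, 147.25, 180, 180, 180, 180].

## Interface

Orientations are given as a 3x3 rotation matrix whose columns are the frame's x, y, z axes.
In Python, from station import arm, eyes gives the robot as it stands. The module is installed in compiled form; this text tells all that it offers.
- The arm moves only by the tool play_rows, never from a script. Its arguments are lists of equal length, an entry for each row: "fingers": the closure in counts, from 0 (fully open) to 255 (shut); "linear": the shift along the tool's x, y, z as a fraction of full scale, a list of three; "twist": the turn about the tool's z as a fraction of full scale. A call has 1 to 5 rows; each row is the pose to reach, as a shift and turn from the pose commanded when the call began, along the tool's axes at that moment, turning the shorter way round; what a row does not reach only later rows make up. Full scale, the value 1, is 200 mm for a shift and pi rad for a turn. A row lasts 1/8 s, in which the tool goes at most 62.5 mm and 10.7 degrees, less where a joint would pass 70% of its speed; a pose out of reach is approached as far as the arm can. A call with a number of a shift or a turn outside -1 to 1 is refused whole. A call with a gripper value outside its range is refused whole. The fingers move at their own pace and stop on an object; "squeeze" is the grip in N (left out, the last holds). Time passes only in rows, so rows that repeat a pose let the fingers close. It gives the time, the measured TCP pose, the force and the opening at its end, in the units of the state.
- arm.read_state(): the state, without advancing time (a new reading comes with each control period).
- eyes.read_camera(name): name is "side" or "top" or "wrist"; returns (picture, depth): 480x640x3 uint8, red, green, blue; 480x640 float32, m along the optical axis (not along the pixel's ray), 0 where there is no reading.
- eyes.camera_params(name): a dict with "fx", "fy", "cx", "cy" (pixels), "eye" and "attitude" of the camera in the world. Camera axes: x right, y up, looking along -z (the intrinsics and any distortion apply to the point x, -y, -z); pixel columns grow to the right and rows downward; lengths in m; the calibration is good to about 2 mm. A picture is of the moment at which its call begins: read the wrist's pose just before it. camera_params takes no time and is no camera call; for the wrist camera it gives the pose at the moment of the call.
- arm.job_done(): hands the job in, once; it reports no verdict.
The state is a dict: "clock": time; "joint_positions": joint angles; "joint_velocities": joint speeds; "effort": joint torques, N m; "position": TCP position; "tcp_rot": TCP orientation; "contact_force": force on the tool from outside, world axes, zero at the start; "torque": the same for the moment, N m; "grip_width": opening from 0.0 (shut) to 1.0 (fully open).
Only numpy, scipy, OpenCV 4.12 (cv2) and the standard library are available. Lean on these libraries where they do the work, as an engineer would, in place of code of your own. Each camera call takes 0.05 s, during which the arm holds its last target.

## Working session

There is one attempt and no reset: what is moved stays moved. The work goes in short steps, Python scripts to look and compute and a tool call to move; the robot and the scene stay as the last step left them, time stands still between calls to the robot, and variables do not carry over. Pictures are saved under pics/ and viewed, and the job is handed in when it is done.

Besides the shell and the picture viewer there is one more tool, called after "Request:" by a JSON object that holds its "api" and its "payload", one argument or row to a line. play_rows: Moves the arm, as the interface text tells. Shift numbers are shares of 200 mm and turn numbers shares of pi rad, none past 1 either way. Its arguments: {"type":"object","properties":{"fingers":{"type":"array"},"linear":{"type":"array"},"twist":{"type":"array"},"squeeze":{"type":"number"}},"required":["fingers","linear","twist"]}

```bash
mkdir -p pics; ls; python3 - <<'E'
from station import arm, eyes
import cv2, numpy as np
s=arm.read_state(); print(s); print(arm.pinch_z)
for n in ("top","side"):
    p,d=eyes.read_camera(n); cv2.imwrite(f"pics/{n}0.png",p[:,:,::-1]); np.savez(f"{n}0.npz",p=p,d=d)
    c=eyes.camera_params(n); print(n,c)
E
```

```text
pics
{'clock': 0.0, 'joint_positions': array([-8.53754943e+01,  9.11476221e+00,  9.15716177e+01, -1.30077763e-03,
        7.94220917e+01, -1.20342803e+01]), 'joint_velocities': array([ 0.01727668,  0.00266547,  0.13501215, -0.01566543,  0.01199023,
       -0.04346692]), 'effort': array([-2.03903088e-03, -3.96001232e+01, -3.31435704e+01, -4.28809599e-04,
        8.31356621e-03,  9.61091388e-06]), 'position': array([ 0.16479451, -0.55025979,  0.23030104]), 'tcp_rot': array([[ 2.86675316e-01, -9.58027783e-01, -1.74882883e-04],
       [-9.58026001e-01, -2.86675127e-01,  1.88522224e-03],
       [-1.85622986e-03, -3.72904332e-04, -9.99998208e-01]]), 'contact_force': array([1.00706181, 0.15286442, 0.18945427]), 'torque': array([ 0.01784319,  0.01469761, -0.00012727]), 'grip_width': 0.995711366626605}
-0.0187
top {'fx': 444.5956691203587, 'fy': 444.5956691203587, 'cx': 320.3107927212858, 'cy': 234.04922194764725, 'eye': array([ 0.39178864, -0.02534267,  0.90035949]), 'attitude': array([[-0.02738517,  0.98705533, -0.15802477],
       [-0.99930599, -0.03102541, -0.0206147 ],
       [-0.02525063,  0.15735056,  0.98721994]])}
side {'fx': 573.0267895464821, 'fy': 573.0267895464821, 'cx': 326.0535630127924, 'cy': 240.17938524234938, 'eye': array([0.22414596, 0.84104971, 0.7112474 ]), 'attitude': array([[-0.93854107,  0.18800219, -0.28947511],
       [-0.34503137, -0.53455152,  0.77149726],
       [-0.00969618,  0.82395986,  0.56656521]])}
```

View pics/top0.png

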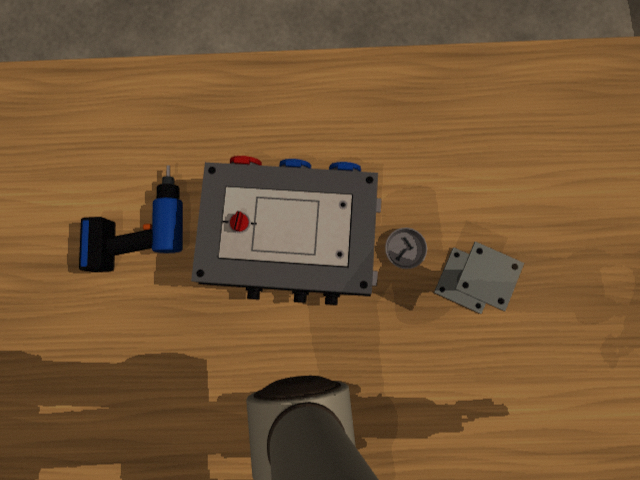

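View pics/side0.png

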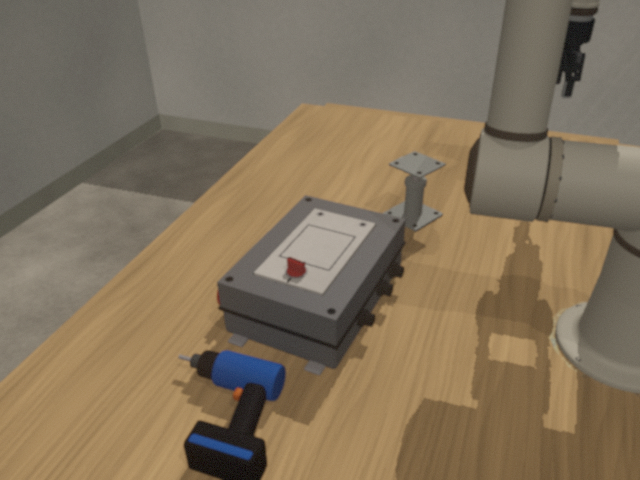

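The top view shows the box with the cover at about (285,228), the wing at about (239,222), the free end with its screw holes at (343,204) and (340,254), the dish at (405,247), the post base at (480,275) and the driver at (140,235). Next I'll measure the cover and the wing.

```bash
cat > h.py <<'E'
from station import arm, eyes
import cv2, numpy as np
def cloud(d,c):
    v,u=np.mgrid[0:d.shape[0],0:d.shape[1]]
    P=np.stack([(u-c['cx'])/c['fx']*d,-(v-c['cy'])/c['fy']*d,-d],-1)
    return P@np.array(c['attitude']).T+c['eye']
def segs(p):
    h=cv2.cvtColor(p,cv2.COLOR_RGB2HSV).astype(int)
    red=((h[...,0]<8)|(h[...,0]>172))&(h[...,1]>140)&(h[...,2]>50)
    white=(h[...,1]<45)&(h[...,2]>130)
    return red,white
E
python3 - <<'E'
from h import *
for n in ("top","side"):
    z=np.load(n+"0.npz");p,d=z['p'],z['d'];c=eyes.camera_params(n)
    W=cloud(d,c);red,white=segs(p)
    inb=(d>0)&(W[...,2]>0.09)&(W[...,2]<0.16)&(W[...,0]>0.25)&(W[...,0]<0.7)&(abs(W[...,1])<0.3)
    m=(inb&white).astype(np.uint8); k,l,st,_=cv2.connectedComponentsWithStats(m); 
    o=np.argsort(-st[1:,4])[:4]+1; print(n,st[o])
    m=np.isin(l,o)&(W[...,2]<.135); P=W[m]
    r=cv2.minAreaRect((P[:,:2]*1000).astype(np.float32)); print("cover rect",r,cv2.boxPoints(r).tolist())
    A=np.c_[P[:,:2]-P[:,:2].mean(0),np.ones(len(P))]; print("plane",np.linalg.lstsq(A,P[:,2],rcond=None)[0],P[:,:2].mean(0))
    R=W[inb&red]; print("red",len(R),R.min(0),R.max(0))
    T=R[R[:,2]>R[:,2].max()-.006]; print("top",len(T),T.mean(0)); 
    if len(T)>5: print(cv2.minAreaRect((T[:,:2]*1000).astype(np.float32)))
    x,y,w,h=cv2.boundingRect((inb&red).astype(np.uint8)); print(x,y,w,h)
    cx,cy=x+w//2,y+h//2; cv2.imwrite(f"pics/{n}0w.png",cv2.resize(p[cy-40:cy+40,cx-50:cx+50,::-1],None,fx=7,fy=7,interpolation=2))
    dark=None
z=np.load("top0.npz");W=cloud(z['d'],eyes.camera_params("top"))
for u,v in [(205,165),(377,175),(371,294),(195,283),(343,204),(340,254),(405,247),(480,275),(168,220),(100,245),(240,160),(295,163),(345,167),(252,293),(300,296),(331,298)]: print((u,v),W[v,u].round(4))
E
```

```text
top [[224 188  18  24 174]
 [246 189  11   7  37]
 [239 191   7  11  31]
 [273 192   7   5  14]]
cover rect ((583.9921875, 113.65571594238281), (99.28681182861328, 43.41657257080078), 87.2551040649414) [[559.9314575195312, 65.10885620117188], [603.2981567382812, 63.02967834472656], [608.0529174804688, 162.20257568359375], [564.6862182617188, 164.28175354003906]]
plane [-0.01609354 -0.00402451  0.11862345] [0.59090529 0.13931314]
red 259 [0.52529979 0.11901763 0.11713643] [0.5640781  0.15276102 0.14579796]
top 80 [0.54140898 0.13508201 0.14266063]
((541.9099731445312, 135.6472930908203), (10.451972007751465, 32.63740158081055), 76.16543579101562)
230 211 19 21
side [[ 254  208  121   86 5081]
 [ 396  159   32   15  219]
 [ 423  163   14    7   38]
 [ 391  161    4    3    5]]
cover rect ((513.4614868164062, -68.283203125), (492.688232421875, 154.66310119628906), 79.1490249633789) [[391.1370544433594, -295.6646728515625], [543.0347900390625, -324.7807922363281], [635.785888671875, 159.0982666015625], [483.88818359375, 188.21438598632812]]
plane [-0.01973823 -0.02117514  0.11799227] [0.52959754 0.04351458]
red 215 [0.52605508 0.13631038 0.11930586] [0.55677564 0.15561215 0.14369816]
top 52 [0.54164833 0.14193474 0.14075841]
((542.1350708007812, 141.83474731445312), (6.931205749511719, 30.522804260253906), 72.26378631591797)
288 259 17 17
(205, 165) [0.6529 0.2002 0.1162]
(377, 175) [ 0.6232 -0.1152  0.1149]
(371, 294) [ 0.4088 -0.0949  0.1109]
(195, 283) [ 0.4433  0.2507 -0.0005]
(343, 204) [ 0.5699 -0.0512  0.1204]
(340, 254) [ 0.4798 -0.0427  0.1216]
(405, 247) [ 0.5039 -0.178  -0.0007]
(480, 275) [ 0.4352 -0.2798  0.1335]
(168, 220) [0.5644 0.2893 0.0542]
(100, 245) [0.5189 0.4204 0.056 ]
(240, 160) [0.6727 0.1428 0.0798]
(295, 163) [0.6615 0.0363 0.0839]
(345, 167) [ 0.6497 -0.0588  0.0853]
(252, 293) [0.4183 0.1253 0.0516]
(300, 296) [0.4101 0.0341 0.051 ]
(331, 298) [ 0.4047 -0.0245  0.0514]
```

```bash
python3 - <<'E'
from h import *
n="top"
z=np.load(n+"0.npz");p,d=z['p'],z['d'];c=eyes.camera_params(n);W=cloud(d,c)
g=cv2.cvtColor(p,cv2.COLOR_RGB2GRAY)
print(g[228,200:225],g[228,345:380],p[228,285],p[228,360])
inb=(d>0)&(W[...,2]>0.1)&(W[...,2]<0.16)&(W[...,0]>0.38)&(W[...,0]<0.7)&(W[...,1]>-.14)&(W[...,1]<0.24)
m=(inb&(g>115)).astype(np.uint8);m=cv2.morphologyEx(m,cv2.MORPH_CLOSE,np.ones((9,9),np.uint8))
k,l,st,_=cv2.connectedComponentsWithStats(m);i=np.argmax(st[1:,4])+1;print(st[i])
m=(l==i)
cs,_=cv2.findContours(m.astype(np.uint8),cv2.RETR_EXTERNAL,cv2.CHAIN_APPROX_NONE)
q=cv2.minAreaRect(cs[0]);print("px",cv2.boxPoints(q).tolist())
# project pixels onto plane z=0.119
cp=cs[0][:,0,:].astype(float)
ray=np.c_[(cp[:,0]-c['cx'])/c['fx'],-(cp[:,1]-c['cy'])/c['fy'],-np.ones(len(cp))]@c['attitude'].T
Z=0.1195;P=c['eye']+ray*((Z-c['eye'][2])/ray[:,2])[:,None]
r=cv2.minAreaRect((P[:,:2]*1000).astype(np.float32));print("cover",r,cv2.boxPoints(r).tolist())
box=(inb&(W[...,2]>0.108)&(W[...,2]<0.13)).astype(np.uint8)
B=W[box>0];r=cv2.minAreaRect((B[:,:2]*1000).astype(np.float32));print("box",r)
print("box top z",np.median(W[(g<95)&(box>0)][:,2]))
P=W[m&(W[...,2]<.13)];A=np.c_[P[:,:2]-P[:,:2].mean(0),np.ones(len(P))]; print("plane",np.linalg.lstsq(A,P[:,2],rcond=None)[0],P[:,:2].mean(0))
E
```

```text
[ 62  67  63  62  67  64  65  62  65  63  64  66  66  67  65  61  62  62
  62  62  60  65 140 128  88] [140 141 137 140 127  19  51  61  63  62  62  64  65  61  66  64  67  61
  64  65  64  65  62  66  66  66  63  64  63  65  79  84  89  86  88] [153 141 122] [68 63 60]
[ 219  187  133   79 8461]
px [[218.75668334960938, 256.6504821777344], [223.44692993164062, 186.29647827148438], [351.4115295410156, 194.82742309570312], [346.7212829589844, 265.1814270019531]]
cover ((534.432861328125, 53.156776428222656), (227.9835662841797, 127.39187622070312), 84.38738250732422) [[459.8936767578125, -54.05891799926758], [586.6748046875, -66.51811218261719], [608.9720458984375, 160.37246704101562], [482.19091796875, 172.8316650390625]]
box ((533.9512939453125, 53.3441162109375), (320.8555603027344, 220.63986206054688), 84.46660614013672)
box top z 0.11492973478302959
plane [-0.00043517 -0.00158226  0.11878838] [0.53328532 0.04773777]
```

View pics/top0w.png

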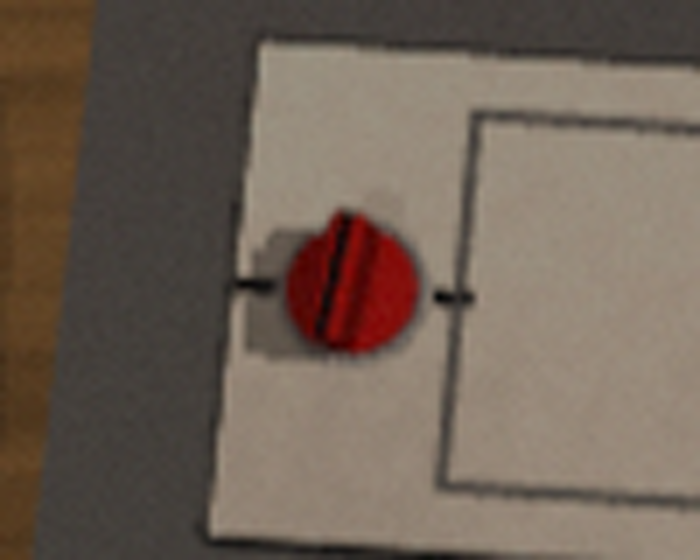

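The box is yawed −5.6°. The wing is at about (0.542, 0.136) and points along −13.8°, so the fastener angle is about 0.14 rad. Reaching it with tool yaw +76° keeps joint 6 in range, at about −62° going to +20°. I'll write a helper that converts world goals into move units.

```bash
cat >> h.py <<'E'
def to(x,y,z,yaw):
    s=arm.read_state();R=s['tcp_rot'];y0=np.degrees(np.arctan2(R[1,0],R[0,0]))
    d=R.T@(np.array([x,y,z])-s['position'])/0.2
    t=-((yaw-y0+180)%360-180)/180
    print("t",s['clock'],"pos",s['position'].round(4),"yaw",y0.round(2),"F",s['contact_force'].round(1),"w",round(s['grip_width'],3))
    print("linear",d.round(4),"twist",round(t,4))
E
python3 -c "
from h import *
to(.287,-.34,.245,-25)"
```

```text
t 0.1 pos [ 0.1648 -0.5503  0.2304] yaw -73.34 F [0.3 0.5 0.2] w 1.0
linear [-0.8324 -0.887  -0.0712] twist -0.2686
```

Request:
{"api": "play_rows", "payload": {
  "fingers": [0,0,0,0,0],
  "linear": [
    [-0.166,-0.177,-0.014],
    [-0.333,-0.355,-0.028],
    [-0.5,-0.532,-0.043],
    [-0.666,-0.71,-0.057],
    [-0.832,-0.887,-0.071]
  ],
  "twist": [-0.054,-0.107,-0.161,-0.215,-0.269],
  "squeeze": 50
}}

```text
clock: 0.72
position: [0.2875, -0.3389, 0.2452]
tcp_rot: [[0.909, -0.417, -0.0], [-0.417, -0.909, 0.001], [-0.0, -0.001, -1.0]]
contact_force: [0.2, 0.4, 0.8]
grip_width: 1.002
```

```bash
python3 -c "
from h import *
to(.40,-.115,.245,20)"
```

```text
t 0.725 pos [ 0.2875 -0.3389  0.2452] yaw -24.62 F [0.2 0.4 0.8] w 1.002
linear [ 0.0449 -1.2519  0.0015] twist -0.2479
```

Request:
{"api": "play_rows", "payload": {
  "fingers": [60,60,60,60,60],
  "linear": [
    [0.007,-0.2,0],
    [0.014,-0.4,0],
    [0.021,-0.6,0],
    [0.028,-0.8,0],
    [0.035,-0.98,0]
  ],
  "twist": [-0.05,-0.1,-0.15,-0.2,-0.25]
}}

```text
clock: 1.35
position: [0.3763, -0.1643, 0.2452]
tcp_rot: [[0.937, 0.348, -0.0], [0.348, -0.937, 0.0], [-0.0, -0.0, -1.0]]
contact_force: [-0.3, -0.4, 0.4]
grip_width: 0.764
```

```bash
python3 -c "
from h import *
to(.50,.03,.235,62)"
```

```text
t 1.35 pos [ 0.3763 -0.1643  0.2452] yaw 20.39 F [-0.3 -0.4  0.4] w 0.764
linear [ 0.9184 -0.695   0.051 ] twist -0.2312
```

Request:
{"api": "play_rows", "payload": {
  "fingers": [120,120,120,120,120],
  "linear": [
    [0.184,-0.139,0.01],
    [0.367,-0.278,0.02],
    [0.551,-0.417,0.03],
    [0.735,-0.556,0.04],
    [0.918,-0.695,0.05]
  ],
  "twist": [-0.046,-0.092,-0.139,-0.185,-0.231]
}}

```text
clock: 1.98
position: [0.5011, 0.0293, 0.235]
tcp_rot: [[0.47, 0.883, -0.001], [0.883, -0.47, -0.0], [-0.0, -0.0, -1.0]]
contact_force: [0.5, -0.5, 0.2]
grip_width: 0.528
```

```bash
python3 -c "
from h import *
to(.542,.1357,.20,76.2)"
```

```text
t 1.975 pos [0.5011 0.0293 0.235 ] yaw 61.95 F [ 0.5 -0.5  0.2] w 0.528
linear [ 0.5655 -0.0697  0.1751] twist -0.0792
```

Request:
{"api": "play_rows", "payload": {
  "fingers": [130,130,130,130],
  "linear": [
    [0.19,-0.023,0.058],
    [0.377,-0.046,0.117],
    [0.5655,-0.07,0.175],
    [0.5655,-0.07,0.175]
  ],
  "twist": [-0.026,-0.053,-0.079,-0.079]
}}

```text
clock: 2.48
position: [0.5413, 0.136, 0.1986]
tcp_rot: [[0.241, 0.971, -0.003], [0.971, -0.241, 0.0], [-0.0, -0.003, -1.0]]
contact_force: [-0.7, -0.2, 0.4]
grip_width: 0.489
```

```bash
python3 - <<'E'
from h import *
c=eyes.camera_params("wrist");p,d=eyes.read_camera("wrist")
cv2.imwrite("pics/wr1.png",p[:,:,::-1]);W=cloud(d,c);red,_=segs(p)
inb=(d>0)&(W[...,2]>0.11)&(W[...,2]<0.155)&(np.hypot(W[...,0]-.542,W[...,1]-.136)<.04)
R=W[inb&red];print(len(R))
T=R[R[:,2]>.138]
if len(T)>20: print(len(T),T.mean(0),T[:,2].max(),cv2.minAreaRect((T[:,:2]*1000).astype(np.float32)))
to(.542,.1357,.127,76.2)
E
```

```text
2298
756 [0.53870561 0.13673523 0.14121877] 0.1437032434874056 ((540.4979858398438, 136.23439025878906), (9.662763595581055, 33.31848907470703), 76.55716705322266)
t 2.525 pos [0.5414 0.1347 0.1994] yaw 75.97 F [-1.1  0.4  0.2] w 0.492
linear [0.0058 0.0023 0.3619] twist -0.0013
```

View pics/wr1.png

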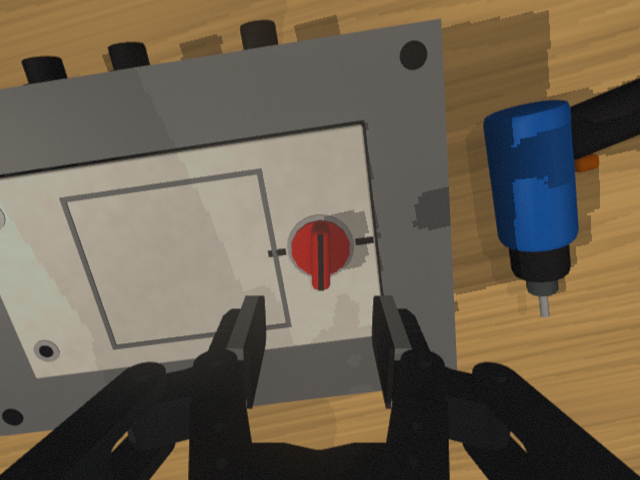

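The wrist view shows the red wing at about (320,255), upright in the image and centred between the open fingers at about (250,330) and (390,330). All measurements agree to about 1.5 mm and 0.4°, so I'll descend and then grasp.

Request:
{"api": "play_rows", "payload": {
  "fingers": [130,130,130,130],
  "linear": [
    [0.002,0.001,0.12],
    [0.004,0.002,0.24],
    [0.004,0.002,0.33],
    [0.004,0.002,0.362]
  ],
  "twist": [-0.001,-0.002,-0.002,-0.002]
}}

```text
clock: 3.02
position: [0.542, 0.134, 0.1271]
tcp_rot: [[0.239, 0.971, -0.002], [0.971, -0.239, -0.0], [-0.001, -0.002, -1.0]]
contact_force: [-0.1, -0.9, 0.4]
grip_width: 0.49
```

Request:
{"api": "play_rows", "payload": {
  "fingers": [255,255,255,255,255],
  "linear": [
    [0,0,0],
    [0,0,0],
    [0,0,0],
    [0,0,0],
    [0,0,0]
  ],
  "twist": [0,0,0,0,0],
  "squeeze": 40
}}

```text
clock: 3.65
position: [0.5434, 0.1348, 0.1288]
tcp_rot: [[0.238, 0.971, 0.002], [0.971, -0.238, 0.0], [0.001, 0.002, -1.0]]
contact_force: [2.6, 0.2, 1.2]
grip_width: 0.104
```

```bash
python3 - <<'E'
from h import *
p,d=eyes.read_camera("wrist");cv2.imwrite("pics/wr2.png",p[:,:,::-1])
p,d=eyes.read_camera("side");cv2.imwrite("pics/s2.png",cv2.resize(p[190:340,190:390,::-1],None,fx=4,fy=4,interpolation=2))
to(.542,.1357,.1235,-5.6)
E
```

```text
t 3.75 pos [0.5434 0.1348 0.1286] yaw 76.25 F [2.8 1.1 2.1] w 0.104
linear [ 0.0026 -0.0077  0.0257] twist 0.4547
```

View pics/wr2.png

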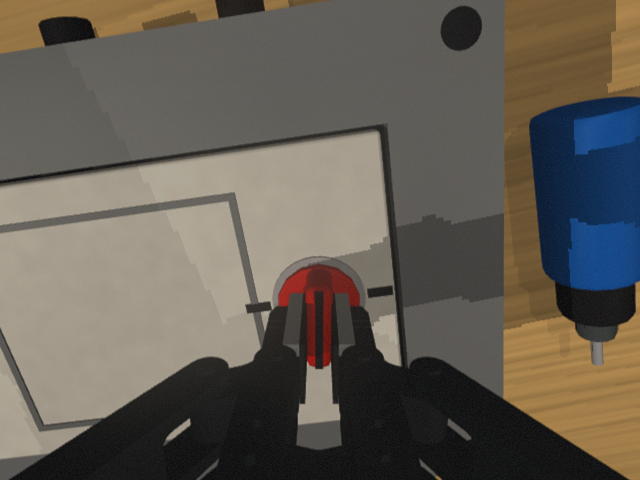

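View pics/s2.png

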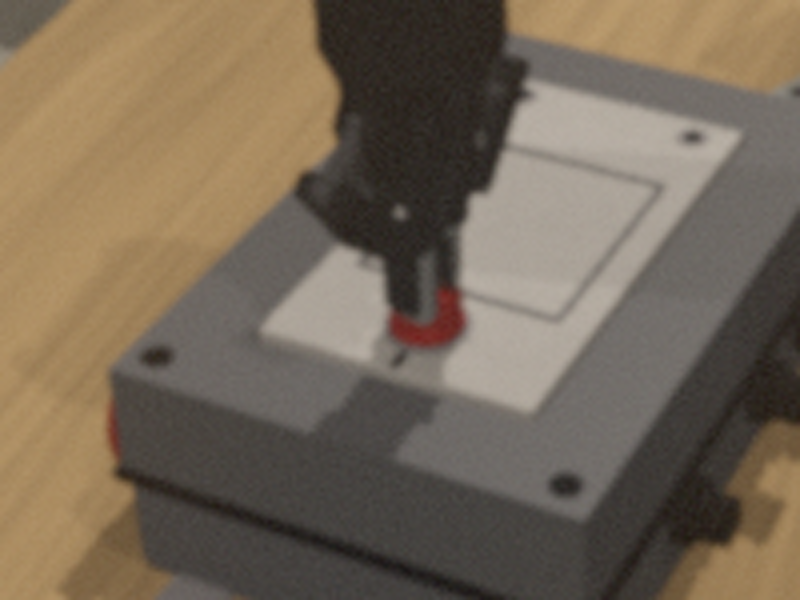

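The grasp is good: the wing at (318,330) is held between both pads across its thickness. Next I'll turn it about 82° clockwise, following the cam's draw down by about 3.5 mm.

Request:
{"api": "play_rows", "payload": {
  "fingers": [255,255,255,255,255],
  "linear": [
    [0,0,0.001],
    [0,0,0.002],
    [0,0,0.003],
    [0,0,0.0045],
    [0,0,0.006]
  ],
  "twist": [0.03,0.06,0.09,0.12,0.15]
}}

```text
clock: 4.38
position: [0.5432, 0.1345, 0.1276]
tcp_rot: [[0.655, 0.756, 0.001], [0.756, -0.655, -0.0], [0.0, 0.001, -1.0]]
contact_force: [1.1, 0.7, 3.3]
grip_width: 0.104
```

```bash
python3 -c "
from h import *
to(.542,.1357,.1235,-5.6);print(arm.read_state()['torque'])"
```

```text
t 4.375 pos [0.5432 0.1345 0.1276] yaw 49.07 F [1.1 0.7 3.3] w 0.104
linear [ 0.0007 -0.0084  0.0204] twist 0.3037
[-0.12204319 -0.19096148  0.02874102]
```

Request:
{"api": "play_rows", "payload": {
  "fingers": [255,255,255,255,255],
  "linear": [
    [0,0,0.001],
    [0,0,0.002],
    [0,0,0.003],
    [0,0,0.0045],
    [0,0,0.006]
  ],
  "twist": [0.03,0.06,0.09,0.12,0.15]
}}

```text
clock: 5.0
position: [0.5428, 0.1343, 0.1265]
tcp_rot: [[0.927, 0.376, 0.0], [0.376, -0.927, -0.001], [-0.0, 0.001, -1.0]]
contact_force: [-0.8, -0.8, 4.8]
grip_width: 0.107
```

Request:
{"api": "play_rows", "payload": {
  "fingers": [255,255,255,255,255],
  "linear": [
    [0,0,0.001],
    [0,0,0.002],
    [0,0,0.003],
    [0,0,0.004],
    [0,0,0.005]
  ],
  "twist": [0.03,0.06,0.09,0.12,0.15]
}}

```text
clock: 5.62
position: [0.5424, 0.1343, 0.1256]
tcp_rot: [[0.996, -0.086, -0.001], [-0.086, -0.996, -0.001], [-0.001, 0.001, -1.0]]
contact_force: [-2.9, -0.1, 7.9]
grip_width: 0.105
```

```bash
python3 - <<'E'
from h import *
to(.542,.1357,.1235,-5.6);print(arm.read_state()['torque'])
p,d=eyes.read_camera("wrist");cv2.imwrite("pics/wr3.png",p[:,:,::-1])
E
```

```text
t 5.625 pos [0.5424 0.1343 0.1256] yaw -4.91 F [-2.9 -0.1  7.9] w 0.105
linear [-0.0026 -0.0069  0.0106] twist 0.0038
[-0.31500381  0.62206815  0.00645193]
```

View pics/wr3.png

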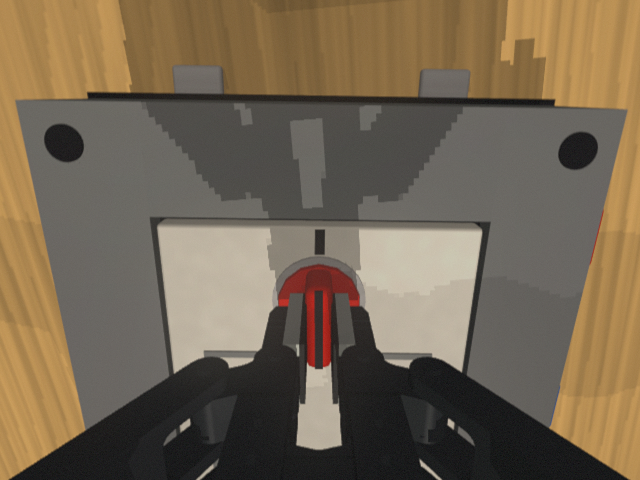

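The slot, at (318,330), is now in line with the black mark at (320,240). I'll add about 2.5° of margin and hold.

Request:
{"api": "play_rows", "payload": {
  "fingers": [255,255,255,255,255],
  "linear": [
    [0,0,-0.002],
    [0,0,-0.004],
    [0,0,-0.004],
    [0,0,-0.004],
    [0,0,-0.004]
  ],
  "twist": [0.008,0.015,0.015,0.015,0.015]
}}

```text
clock: 6.3
position: [0.5424, 0.1343, 0.1257]
tcp_rot: [[0.992, -0.13, -0.001], [-0.13, -0.992, -0.001], [-0.001, 0.001, -1.0]]
contact_force: [-2.7, -1.6, 6.5]
grip_width: 0.101
```

Request:
{"api": "play_rows", "payload": {
  "fingers": [130,130,130,130,130],
  "linear": [
    [0,0,0],
    [0,0,0],
    [0,0,0],
    [0,0,0],
    [0,0,0]
  ],
  "twist": [0,0,0,0,0]
}}

```text
clock: 6.92
position: [0.5426, 0.1347, 0.1254]
tcp_rot: [[0.992, -0.13, -0.0], [-0.13, -0.992, 0.0], [-0.0, -0.0, -1.0]]
contact_force: [0.3, -0.3, -0.1]
grip_width: 0.488
```

Request:
{"api": "play_rows", "payload": {
  "fingers": [130,130,130,130,130],
  "linear": [
    [0,0,-0.05],
    [0,0,-0.15],
    [0,0,-0.25],
    [0,0,-0.35],
    [0,0,-0.35]
  ],
  "twist": [0,0,0,0,0]
}}

```text
clock: 7.55
position: [0.5442, 0.1348, 0.1981]
tcp_rot: [[0.992, -0.13, 0.005], [-0.13, -0.992, 0.0], [0.005, -0.001, -1.0]]
contact_force: [0.2, -0.2, -0.2]
grip_width: 0.491
```

```bash
python3 - <<'E'
from h import *
c=eyes.camera_params("wrist");p,d=eyes.read_camera("wrist");cv2.imwrite("pics/wr4.png",p[:,:,::-1]);W=cloud(d,c);red,_=segs(p)
inb=(d>0)&(W[...,2]>0.11)&(W[...,2]<0.155)&(np.hypot(W[...,0]-.542,W[...,1]-.136)<.04)
R=W[inb&red];T=R[R[:,2]>R[:,2].max()-.006];print(len(T),T.mean(0),T[:,2].max(),cv2.minAreaRect((T[:,:2]*1000).astype(np.float32)))
c=eyes.camera_params("top");p,d=eyes.read_camera("top");cv2.imwrite("pics/t4.png",p[:,:,::-1]);W=cloud(d,c)
print("z near free end",[W[v-2:v+3,u-2:u+3,2].mean().round(4) for u,v in [(335,215),(335,228),(335,240)]], "box",W[225:235,355:365,2].mean())
to(.5255,-.0365,.17,-5.6)
E
```

```text
699 [0.54139774 0.13758723 0.13800842] 0.14058940161448802 ((541.0922241210938, 136.0682373046875), (33.695369720458984, 9.249177932739258), 82.76382446289062)
z near free end [np.float64(0.1185), np.float64(0.1184), np.float64(0.1181)] box 0.11482847029186771
t 7.65 pos [0.5426 0.1347 0.1953] yaw -7.46 F [ 0.4 -0.2 -0. ] w 0.495
linear [0.0265 0.8598 0.1266] twist -0.0103
```

View pics/wr4.png

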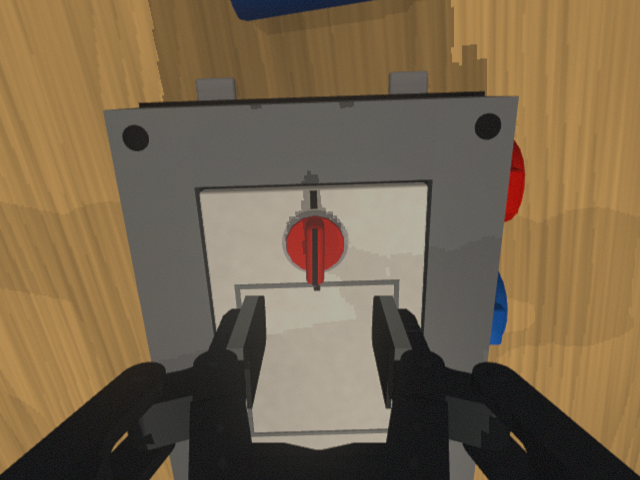

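The slot, at (315,258), is in line with the mark at (313,200), and the wing points along 82.8° against 84.4° for the box y axis, so about 1.6 rad. The free end still stands at about 118.4 mm. I'll shut the fingers and move over the press spot.

Request:
{"api": "play_rows", "payload": {
  "fingers": [255,255,255,255,255],
  "linear": [
    [0.005,0.22,0],
    [0.013,0.44,0],
    [0.02,0.66,0.05],
    [0.0265,0.86,0.12],
    [0.0265,0.86,0.25]
  ],
  "twist": [0,-0.005,-0.01,-0.01,-0.01]
}}

```text
clock: 8.28
position: [0.5256, -0.0391, 0.1449]
tcp_rot: [[0.995, -0.102, 0.001], [-0.102, -0.995, -0.001], [0.001, 0.001, -1.0]]
contact_force: [0.0, 1.2, 0.7]
grip_width: -0.001
```

```bash
python3 - <<'E'
from h import *
to(.5255,-.0365,.125,-5.6)
E
```

```text
t 8.275 pos [ 0.5256 -0.0391  0.1449] yaw -5.87 F [0.  1.2 0.7] w -0.001
linear [-0.0018 -0.0131  0.0995] twist -0.0015
```

Request:
{"api": "play_rows", "payload": {
  "fingers": [255,255,255,255,255],
  "linear": [
    [0,-0.005,0.05],
    [0,-0.01,0.1],
    [0,-0.01,0.12],
    [0,-0.01,0.135],
    [0,-0.01,0.135]
  ],
  "twist": [0,0,0,0,0]
}}

```text
clock: 8.9
position: [0.526, -0.0344, 0.1188]
tcp_rot: [[0.995, -0.098, 0.0], [-0.098, -0.995, -0.0], [0.0, 0.0, -1.0]]
contact_force: [-0.7, 0.1, 0.5]
grip_width: 0.001
```

```bash
python3 - <<'E'
from h import *
to(.5255,-.0365,.115,-5.6)
E
```

```text
t 8.9 pos [ 0.526  -0.0344  0.1188] yaw -5.64 F [-0.7  0.1  0.5] w 0.001
linear [-0.0016  0.0107  0.0189] twist -0.0002
```

Request:
{"api": "play_rows", "payload": {
  "fingers": [255,255,255,255,255],
  "linear": [
    [0,0,0.005],
    [0,0,0.01],
    [0,0,0.015],
    [0,0,0.02],
    [0,0,0.02]
  ],
  "twist": [0,0,0,0,0]
}}

```text
clock: 9.52
position: [0.5262, -0.0347, 0.1152]
tcp_rot: [[0.995, -0.099, 0.001], [-0.099, -0.995, -0.0], [0.001, 0.0, -1.0]]
contact_force: [-1.3, -0.1, 5.7]
grip_width: -0.002
```

Request:
{"api": "play_rows", "payload": {
  "fingers": [255,255,255],
  "linear": [
    [0,0,0.005],
    [0,0,0.01],
    [0,0,0.01]
  ],
  "twist": [0,0,0]
}}

```text
clock: 9.9
position: [0.5263, -0.0348, 0.115]
tcp_rot: [[0.995, -0.098, 0.001], [-0.098, -0.995, -0.001], [0.001, 0.001, -1.0]]
contact_force: [-6.9, 1.7, 17.6]
grip_width: -0.001
```

It has landed: z stays at 0.115 with 17.6 N. I'll hold there and check.

Request:
{"api": "play_rows", "payload": {
  "fingers": [255,255,255,255,255],
  "linear": [
    [0,0,0],
    [0,0,0],
    [0,0,0],
    [0,0,0],
    [0,0,0]
  ],
  "twist": [0,0,0,0,0]
}}

```text
clock: 10.52
position: [0.5263, -0.0348, 0.115]
tcp_rot: [[0.995, -0.098, 0.001], [-0.098, -0.995, -0.001], [0.001, 0.001, -1.0]]
contact_force: [-7.4, 1.2, 17.7]
grip_width: 0.002
```

```bash
python3 - <<'E'
from h import *
to(.5255,-.0365,.115,-5.6)
c=eyes.camera_params("side");p,d=eyes.read_camera("side");cv2.imwrite("pics/s5.png",cv2.resize(p[160:340,200:440,::-1],None,fx=3.3,fy=3.3,interpolation=2));W=cloud(d,c);red,w=segs(p)
W0=cloud(np.load("side0.npz")['d'],c)
ct=np.array([.5342,.0532]);ey=np.array([.0975,.9953]);ex=np.array([.9953,-.0975])
for n in ("side","top"):
    c=eyes.camera_params(n)
    if n=="top": p,d=eyes.read_camera(n);cv2.imwrite("pics/t5.png",p[:,:,::-1])
    W=cloud(d,c);W0=cloud(np.load(n+"0.npz")['d'],c);g=cv2.cvtColor(p,cv2.COLOR_RGB2GRAY);red,_=segs(p)
    for nm,X in (("start",W0),("now",W)):
        q=X[...,:2]-ct;a=q@ex;b=q@ey;ok=(X[...,2]>.1)&(X[...,2]<.13)
        f=lambda a0,a1,b0,b1:(lambda m:(int(m.sum()),np.median(X[...,2][m]).round(4)))(ok&(a>a0)&(a<a1)&(b>b0)&(b<b1))
        print(n,nm,"free",f(-60,60,-.110,-.098) if 0 else f(-.055,.055,-.110,-.1),"mid",f(-.055,.055,0,.03),"fast",f(-.055,-.03,.07,.1),"boxrim",f(-.1,.1,-.155,-.125))
    R=W[red&(W[...,2]>.13)&(W[...,2]<.15)&(np.hypot(W[...,0]-.542,W[...,1]-.136)<.04)];print(len(R))
    if len(R)>5: T=R[R[:,2]>R[:,2].max()-.006];print("wing",cv2.minAreaRect((T[:,:2]*1000).astype(np.float32)))
print(arm.read_state()['contact_force'],arm.read_state()['clock'])
E
```

```text
t 10.525 pos [ 0.5263 -0.0348  0.115 ] yaw -5.64 F [-7.4  1.2 17.7] w 0.002
linear [-0.0033  0.009   0.0001] twist -0.0002
side start free (142, np.float64(0.1173)) mid (600, np.float64(0.1175)) fast (167, np.float64(0.1174)) boxrim (789, np.float64(0.1134))
side now free (106, np.float64(0.1136)) mid (592, np.float64(0.1137)) fast (171, np.float64(0.1138)) boxrim (615, np.float64(0.1135))
76
wing ((540.29931640625, 139.2110137939453), (29.277372360229492, 7.032050609588623), 80.88733673095703)
top start free (342, np.float64(0.119)) mid (1002, np.float64(0.1188)) fast (232, np.float64(0.1185)) boxrim (1854, np.float64(0.1149))
top now free (102, np.float64(0.1152)) mid (186, np.float64(0.115)) fast (228, np.float64(0.1152)) boxrim (117, np.float64(0.1151))
64
wing ((541.7410278320312, 134.77587890625), (30.36358642578125, 8.36168384552002), 84.43498992919922)
[-7.3238094   1.43233229 17.47784425] 10.625
```

View pics/s5.png

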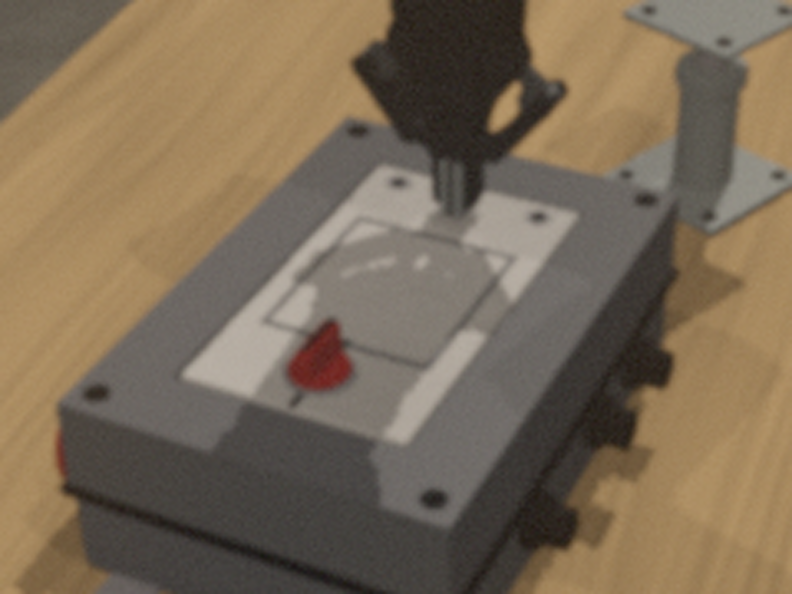

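View pics/t5.png

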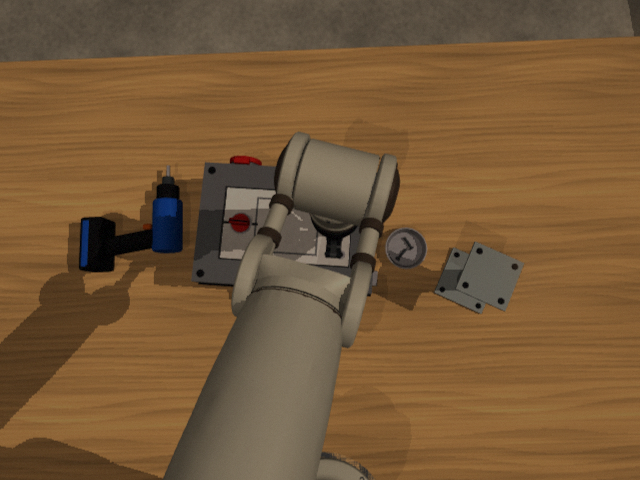

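The side view shows the closed fingers pressing at (455,205), between the two screw holes at (398,183) and (538,217). The wing at (322,355) is in line with its mark. The top view shows the driver (140,235), dish (405,247) and post base (480,275) where they started. Both cameras put the free end within about 0.1 mm of the box rim, and the push is steady at 17.5 N, so I'm handing in.

```bash
python3 -c "
from station import arm
print(arm.job_done()); s=arm.read_state(); print(s['clock'],s['contact_force'],s['position'])"
```

```text
the job is handed in; nothing more can be done
None
the job is handed in; nothing more can be done
```

The fastener is locked and the free end of the cover is pressed flush. The arm is still holding it there with about 17.5 N, so you can drive the screws. I handed the job in at about 10.6 s.

- **Fastener:** I gripped the wing across its 10 mm and turned it about 84° clockwise. After release it read about 1.6 rad in the wrist view, with the slot on the marks. Later views put the slot between 0° and about 3.5° of the marks. The 3.5° came from the side camera, which had only a few pixels on the wing.
- **Free end before pressing:** it still stood about 3.5 mm above the box face, at about 118.4 mm, when the fastener was already locked.
- **Free end now:** both cameras show it within about 0.1 mm of the box rim. The force and position stayed steady over more than half a second of holding.
- **Sideways force:** the press also carries about 7 N sideways, and the tool position stayed constant under it.
- **Other items:** in the last top view the driver, dish and post base look to be where they started. I judged that by eye and did not measure it.

No check failed. The side camera's heights read about 1.5 mm low throughout, within its calibration, so I relied on differences from the box rim. The hand-in reported no verdict.

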